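Rock a vacuum battery into its charging cradle

ROBOT

A 7-joint arm with a two-finger parallel gripper is mounted at the origin on the work surface. World frame = base frame: x ahead of the robot, y to its left, z up, the work surface at z = 0. Lengths are in m, angles in rad, forces in N, time in s.
With the tool pointing down it reaches from about 0.35 to 0.9 m from the base axis. Payload 8.1 kg.
Tool frame: the origin (TCP) lies between the finger pads; the fingertips stand 11 mm ahead of it and the grasp point (between the pads) lies 8 mm behind it; z points along the fingers, y is the line along which they close (so a half turn about z gives the same grasp; the last joint's range is limited). The gripper opens to 85 mm and grips with 20 to 120 N. Pads are 22 mm wide; open, the fingers measure 114 mm over their backs; the gripper's body (76 mm by 85 mm) begins 54 mm behind the grasp point. The pads swing forward as they close: fully open they stand 13 mm farther back than shut.
Start: joints at [1.095, 0.434, 0.025, 1.573, -0.012, 1.134, -0.075], TCP at [0.228, -0.582, 0.242] pointing down, gripper open.
Joint ranges: [-2.62, 2.62], [-0.44, 2.09], [-1.27, 1.32], [0.08, 2.57], [-1.32, 4.46], [0.12, 2], [-2.74, 2.74]. Speed limits (rad/s): [2.22, 2.22, 3.01, 3.01, 3.14, 3.14, 3.14].

INTERFACE

Orientations are given as [roll, pitch, yaw] about the fixed x, y, z axes, in that order (R = Rz(yaw) Ry(pitch) Rx(roll)).
In Python, from workcell import ctrl gives the robot as it stands.
- The arm moves only by the tool apply_moves, never from a script. Its argument "steps" is text: rows parted by semicolons, each of 6 numbers parted by spaces: the shift along the tool's x, y, z as a fraction of full scale, then the turn, a rotation vector about the tool's x, y, z as a fraction of full scale. A call has exactly 5 rows; each row is the pose to reach, as a shift and turn from the pose commanded when the call began, along the tool's axes at that moment; what a row does not reach only later rows make up. Full scale, the value 1, is 20 cm for a shift and 2 rad for a turn. A row lasts 1/8 s, in which the tool goes at most 62.5 mm and 10.7 degrees, less where a joint would pass 70% of its speed; a pose out of reach is approached as far as the arm can. A call with a number of a shift or a turn outside -1 to 1 is refused whole. A call with a gripper value outside its range is refused whole. "hand" is the closure, from 0 (fully open) to 1 (shut), set as the call begins (left out, the last holds). The fingers move at their own pace and stop on an object; the grip force is fixed at half the most. Time passes only in rows, so rows that repeat a pose let the fingers close, or fill a call up. It gives the time, the measured TCP pose, the force, the opening and the grip force at its end, in the units of the state.
- ctrl.observe(): the state, without advancing time (a new reading comes with each control period).
- ctrl.camera(name): name is "scene" or "top" or "wrist"; returns the picture (384x512x3 uint8, red, green, blue); there is no depth.
- ctrl.camera_info(name): a dict with "vertical_fov" (degrees; the focal length in pixels is half the picture's height over the tangent of half this angle, whatever the lens; pixels are square), "cx", "cy" (the principal point, pixels), "eye" and "attitude" of the camera in the world; the wrist camera has in their place "T_tool_cam" (4x4, takes a point from camera to tool coordinates, whose origin is the TCP and whose axes are the flange's). Camera axes: x right, y down, z forward; pixel columns grow to the right and rows downward; lengths in m; the calibration is good to about 2 mm. A picture is of the moment at which its call begins: read the wrist's pose just before it. camera_info takes no time and is no camera call.
- ctrl.finish_job(): hands the job in; it is judged then, once.
Trained networks look in the newest picture that a camera, given by its name, has taken for a name from the list of things; names that differ only in an ending like _2 or _b are one class to them, and where a whole thing is asked for, a point or a joint stands for the part that bears it (a point fixed in the world has none). Each returns a list of dicts, best first, with "conf" (0 to 1); they miss things now and then, are a little off and sometimes report something else, mostly with a low value. They report only what shows in the picture. A call takes as long as a camera call. They do not tell look-alikes from the thing itself.
- ctrl.boxes_of(camera, query): "box" ([left, top, right, bottom] in pixels, round what is visible of it).
- ctrl.trace(camera, query): "mask" (384x512 bool, what is visible of it) and "box" ([left, top, right, bottom] in pixels, round what is visible of it).
- ctrl.landmark_of(camera, query): "uv" ([column, row] in pixels: a listed point, or the origin of a listed thing).
The state is a dict: "time": time; "qpos": joint angles; "dq": joint speeds; "tau": joint torques, N m; "tool_pos": TCP position; "ee_rot": TCP orientation; "force": force on the tool from outside, world axes, zero at the start; "moment": the same for the moment, N m; "width": opening from 0.0 (shut) to 1.0 (fully open); "finger_force": force on a finger pad.
Only numpy, scipy, OpenCV 4.12 (cv2) and the standard library are available. Lean on these libraries where they do the work, as an engineer would, in place of code of your own. Each camera call takes 0.05 s, during which the arm holds its last target. There are 200 camera calls.

TASK

Put the charged hand-vacuum battery with the yellow grip back in the white charging cradle: tilt it, slip its tongue under the orange lip and push the sprung contact right back, rock the tail down flat past the blue catch, and let go so that it springs back under the catch, fully home. The pocket sits a few millimetres off its measured place, so feel your way in gently and never force it against the cradle (below about 35 N, counting any squeeze between the pocket walls); leave the grey battery and the other kitchen things where they are.

Things in the scene. Friction and masses are not known exactly. Their poses are not given: they have to be found in the camera images.
- fresh_center (a point): Centre, half-way up, of the charged battery block, the one with the YELLOW grip. Axes: z up, -x towards its long tongue (nose), y across. 86 mm long (x = -46 to +40), 40 mm wide, 46 mm high. Yellow grip on top: x = -24 to +24 mm, 30 mm wide (y), from 7 mm below this point to 23 mm above it. About 0.2 kg, varies. Take it by the grip, across y, fingertips above the black body.
- fresh: The same battery at its underside, 23 mm below its centre; same axes. Black body 40 mm wide, x = -26 to +30 mm, from this underside up to 16 mm. Along the underside a flat tongue runs ahead, x = -26 to -46 mm, and a shorter ledge behind (tail), x = +30 to +40 mm, both 40 mm wide and 8 mm thick.
- fresh_tongue (a point): Lower edge of the yellow-gripped battery's tongue tip, at mid-width: x = -46 mm, y = 0, 23 mm below its centre; same axes.
- charger: Charging cradle fixed to the worktop: grey base 156 x 90 x 6 mm carrying a white shell, 138 mm long, 72 mm wide, 28 mm high at the lip, with an open-topped pocket. Origin under the base; axes as those of the seated battery: z up, -x towards the orange lip. The shell is fitted on the base up to 6 mm off along x and along y, differently each time; this pose does not show that, so feel for it.
- pocket (a point): Nominal pocket point (shell centred on the base), 10 mm above the cradle's origin, on the pocket floor; the real one is up to 6 mm off in x and y. From the real point: side walls at y = +-20.75 mm (battery 40 mm wide), 14 mm high, square edges; rear wall face at x = +40 mm. Seated, the battery's underside origin lies on the real point, its tongue tip at x = -46 mm, its tail at the rear wall.
- lip (a point): Nominal lower edge of the orange lip over the pocket's nose end, 39 mm towards -x from the pocket point (real one shifted with the shell). The lip reaches 20 mm further to -x across the pocket; underside 13 mm, top 18 mm above the floor. The battery enters tilted 15 to 20 degrees, tongue down and under the lip, and pushes the sprung contact back to its stop; then the tail is rocked down.
- catch (a point): Nominal lower edge of the blue fixed catch over the pocket's tail end, 37 mm towards +x from the pocket point (real one shifted with the shell). It overhangs the rear wall by 3 mm; underside 11 mm, top 16 mm above the floor. The tail gets down past it only while the contact is held pushed in 8 mm or more; let go, the contact slides the battery back under the catch.
- contact (a joint): Travel (m) of the brass sprung contact under the lip: 0 free, growing as the tongue pushes it to -x. Its face, 34 mm wide and 1.5 to 9.5 mm above the floor, stands 41 mm to -x of the real pocket point when free. 2.8 N at first, 0.35 N more per mm; hard stop at 0.0095 (6.1 N). With the battery seated it reads 0.005 and presses it to the rear wall.
- spent: The other battery, GREY grip, same shape and size as the yellow one; origin at its underside. To be left alone.
- mug: blue mug, 80 mm across, 90 mm high; bystander, origin at its underside or axis
- bowl: white bowl, 130 mm across, 50 mm high; bystander, origin at its underside or axis
- jar: amber spice jar with black cap, 48 mm across, 100 mm high; bystander, origin at its underside or axis
- can: tin with a green label, 66 mm across, 100 mm high; bystander, origin at its underside or axis
- brush: wooden brush lying on the worktop; bystander, origin at its underside or axis
- spoon: wooden spoon lying on the worktop; bystander, origin at its underside or axis
Things that resemble listed ones, but are neither listed nor needed, are in the scene too. Leave any pink or red look-alike of the fresh alone.

How it is judged:
By the outcome, as a careful person would: the job done as asked, in the order asked, and still so for the second after the job is handed in, with the robot touching nothing.
It also fails if it takes over 72 s, if anything falls off the work surface, if the arm or the gripper's body presses on something with over 40 N, if the wrist force passes 120 N, or if a joint passes its speed limit or range.

## Working session

There is one attempt and no reset: what is moved stays moved. The work goes in short steps, Python scripts to look and compute and a tool call to move; the robot and the scene stay as the last step left them, time stands still between calls to the robot, and variables do not carry over. Pictures are saved under pics/ and viewed, at most 13 in all, crops included, and the job is handed in when it is done.

Besides the shell and the picture viewer there is one more tool, called after "Request:" as name(argument=value, ...) on one line, values as JSON. apply_moves: Moves the arm, as the interface text tells. Its arguments: {"type":"object","properties":{"steps":{"type":"string"},"hand":{"type":"number"}},"required":["steps"]}

```bash
mkdir -p pics
cat > h.py <<'E'
import numpy as np, cv2
from workcell import ctrl
from scipy.spatial.transform import Rotation as R
np.set_printoptions(precision=4,suppress=True)
def save(cam,name):
    im=ctrl.camera(cam); cv2.imwrite(f'pics/{name}.png',im[:,:,::-1]); return im
def campose(cam):
    i=ctrl.camera_info(cam); f=192/np.tan(np.radians(i['vertical_fov'])/2)
    if 'eye' in i:
        a=np.array(i['attitude']); Rm=a if a.shape==(3,3) else R.from_euler('xyz',a).as_matrix()
        return f,i['cx'],i['cy'],np.array(i['eye']),Rm
    s=ctrl.observe(); T=np.array(i['T_tool_cam']); Rt=R.from_euler('xyz',s['ee_rot']).as_matrix()
    return f,i['cx'],i['cy'],np.array(s['tool_pos'])+Rt@T[:3,3],Rt@T[:3,:3]
def ray(cam,uv):
    f,cx,cy,e,Rm=campose(cam); d=Rm@np.array([(uv[0]-cx)/f,(uv[1]-cy)/f,1]); return e,d/np.linalg.norm(d)
def atz(cam,uv,z):
    e,d=ray(cam,uv); return e+d*(z-e[2])/d[2]
def proj(cam,p):
    f,cx,cy,e,Rm=campose(cam); q=Rm.T@(np.array(p)-e); return np.array([cx+f*q[0]/q[2],cy+f*q[1]/q[2]])
E
python3 - <<'E'
from h import *
print(ctrl.observe())
for c in ('scene','top','wrist'): print(c,ctrl.camera_info(c))
ims=[save(c,c+'0') for c in ('top','scene')]
cv2.imwrite('pics/both.png',cv2.resize(np.hstack(ims)[:,:,::-1],(800,300),interpolation=cv2.INTER_AREA))
zs=dict(fresh_center=.023,fresh=0,fresh_tongue=0,charger=0,pocket=.01,lip=.023,catch=.021,spent=0,mug=0,bowl=0,jar=0,can=0,brush=0,spoon=0)
for q,z in zs.items():
    for c in ('top','scene') if q in('fresh_center','fresh','fresh_tongue','charger','pocket','lip','catch','spent') else ('top',):
        for d in ctrl.landmark_of(c,q)[:3]: print(q,c,round(d['conf'],2),np.round(d['uv'],1),atz(c,d['uv'],z))
E
```

```text
{'time': 0.0, 'qpos': array([ 1.0954,  0.4352,  0.025 ,  1.5741, -0.0116,  1.134 , -0.0751]), 'dq': array([ 0.0017, -0.0011, -0.0002,  0.0002,  0.0016,  0.0011, -0.0004]), 'tau': array([  0.0001, -67.0473,   1.0257, -31.6203,   0.0158,   0.0125,
         0.    ]), 'tool_pos': array([ 0.2274, -0.5816,  0.2415]), 'ee_rot': array([-3.14  ,  0.0002,  0.3728]), 'force': array([-0.1351, -0.2037,  0.4622]), 'moment': array([-0.0101, -0.0101, -0.0004]), 'finger_force': 0.0, 'width': 1.0003712954128097}
scene {'vertical_fov': 54.09585793927345, 'cx': 255.6675750068238, 'cy': 186.1233616700362, 'eye': array([ 1.0439, -0.3092,  1.0196]), 'attitude': array([-2.5587,  0.0103,  0.9851])}
top {'vertical_fov': 50.02903491634236, 'cx': 254.6460167640389, 'cy': 194.7369328944194, 'eye': array([0.373 , 0.0205, 1.1657]), 'attitude': array([-3.0288,  0.0111, -1.5726])}
wrist {'vertical_fov': 66.06686208361523, 'cx': 257.42849394356307, 'cy': 193.67661276032666, 'T_tool_cam': array([[-0.0003, -0.9514, -0.308 ,  0.0779],
       [ 1.    , -0.0008,  0.0013, -0.    ],
       [-0.0015, -0.308 ,  0.9514, -0.130
[... 1260 characters left out ...]
ket scene 0.86 [238.9 204.6] [ 0.5117 -0.0314  0.01  ]
lip top 0.96 [278.8 202.6] [ 0.4801 -0.0343  0.023 ]
lip scene 0.57 [229.4 194.7] [ 0.4715 -0.0405  0.023 ]
catch top 0.74 [274.  174.9] [ 0.5586 -0.0216  0.021 ]
catch scene 0.61 [246.5 208.9] [ 0.5435 -0.0232  0.021 ]
spent top 0.86 [354.3 192.2] [ 0.5114 -0.2504  0.    ]
spent scene 0.85 [174.1 240.2] [ 0.503  -0.2541  0.    ]
mug top 0.59 [193.9 113.9] [0.7432 0.2102 0.    ]
bowl top 0.28 [126.1 262.3] [0.3151 0.3947 0.    ]
jar top 0.56 [341.3 114.2] [ 0.74   -0.2193  0.    ]
can top 0.69 [272.9 176.8] [ 0.5565 -0.0192  0.    ]
brush top 0.64 [125.  262.1] [0.3157 0.3978 0.    ]
spoon top 0.67 [386.7 281.1] [ 0.2626 -0.3329  0.    ]
```

View pics/top0.png

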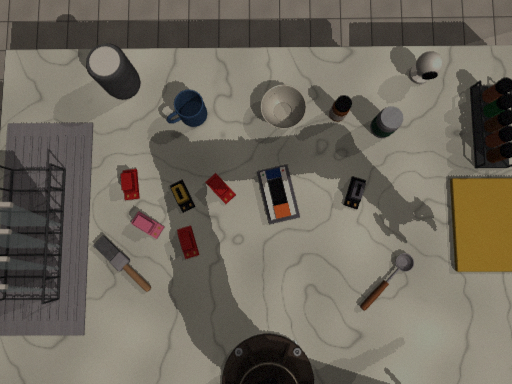

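The top view shows the yellow battery at about (181,196) with its nose toward the lower right, and the cradle at (278,193) with the orange lip at (280,211) and the blue catch at (274,174). Red and pink look-alikes are at (130,183), (148,224), (187,241) and (220,188). I'll move over the cradle for a close view.

Request:
apply_moves(steps="0.16 -0.13 0 0 0 0; 0.32 -0.27 0.01 0 0 0; 0.48 -0.40 0.02 0 0 0; 0.64 -0.54 0.03 0 0 0; 0.80 -0.67 0.04 0 0 0", hand=0)

```text
time: 1.82
tool_pos: [0.3284, -0.3978, 0.2344]
ee_rot: [3.141, -0.0, 0.373]
force: [0.4, -0.2, -0.1]
width: 1.003
finger_force: 0.0
```

Request:
apply_moves(steps="0.16 -0.13 0 0 0 0; 0.32 -0.27 0.01 0 0 0; 0.48 -0.40 0.02 0 0 0; 0.64 -0.54 0.03 0 0 0; 0.80 -0.67 0.04 0 0 0")

```text
time: 2.45
tool_pos: [0.4286, -0.2147, 0.2265]
ee_rot: [3.141, -0.0, 0.373]
force: [0.1, 0.0, 0.2]
width: 1.002
finger_force: 0.0
```

Request:
apply_moves(steps="0.2 -0.17 0 0 0 0.03; 0.4 -0.33 0.01 0 0 0.06; 0.6 -0.5 0.02 0 0 0.09; 0.80 -0.67 0.04 0 0 0.11; 0.80 -0.67 0.04 0 0 0.11")

```text
time: 3.08
tool_pos: [0.5296, -0.028, 0.2182]
ee_rot: [-3.14, -0.001, 0.159]
force: [-0.5, -0.3, -0.1]
width: 1.003
finger_force: 0.0
```

Run:
```python
from h import *
s=ctrl.observe(); print(s['time'],s['tool_pos'],s['ee_rot'],s['force'])
save('wrist','w1')
for q,z in dict(charger=0,pocket=.01,lip=.023,catch=.021,fresh_center=.023,fresh_tongue=0).items():
    for d in ctrl.landmark_of('wrist',q)[:4]: print(q,round(d['conf'],2),np.round(d['uv'],1),atz('wrist',d['uv'],z))
```

```text
3.075 [ 0.5296 -0.028   0.2182] [-3.1395 -0.001   0.1593] [-0.4778 -0.2961 -0.1095]
charger 0.68 [259.2 180. ] [ 0.5115 -0.0382  0.    ]
charger 0.34 [257.4 182.1] [ 0.5085 -0.0364  0.    ]
pocket 0.97 [257.  183.9] [ 0.5088 -0.037   0.01  ]
lip 0.67 [263.1 216.3] [ 0.4739 -0.0501  0.023 ]
lip 0.44 [257.1 178.9] [ 0.5183 -0.0362  0.023 ]
catch 0.76 [259.7 153.5] [ 0.5472 -0.0349  0.021 ]
fresh_center 0.87 [114.9 152.4] [0.5249 0.1242 0.023 ]
fresh_center 0.83 [ 17.3 154.7] [0.5061 0.2313 0.023 ]
fresh_center 0.78 [ 43.8 259.7] [0.3755 0.2115 0.023 ]
fresh_tongue 0.95 [150.9 180.5] [0.4909 0.0912 0.    ]
fresh_tongue 0.57 [ 49.2 185.3] [ 0.4661  0.2144 -0.    ]
```

View pics/w1.png

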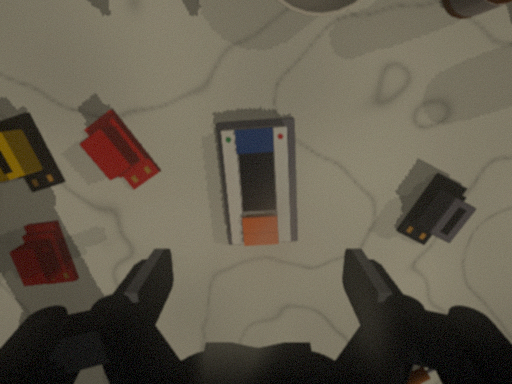

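The wrist view shows the cradle upright at (257,180): lip at (261,230), blue catch at (254,140). I'll measure it by colour, on an upscaled crop.

Run:
```python
from h import *
im=cv2.imread('pics/w1.png'); hsv=cv2.cvtColor(im,cv2.COLOR_BGR2HSV)
sub=np.zeros(im.shape[:2],np.uint8); sub[105:255,205:310]=1
for n,lo,hi,z in (('orange',(3,120,80),(20,255,255),.028),('blue',(100,100,50),(130,255,255),.026)):
    m=cv2.inRange(hsv,lo,hi)*sub
    k,l,st,_=cv2.connectedComponentsWithStats((m>0).astype(np.uint8)); j=1+np.argmax(st[1:,4]); 
    c=cv2.findContours((l==j).astype(np.uint8),cv2.RETR_EXTERNAL,cv2.CHAIN_APPROX_NONE)[0][0]
    b=cv2.boxPoints(cv2.minAreaRect(c.reshape(-1,2).astype(np.float32)))
    P=np.array([atz('wrist',p,z) for p in b]); print(n,b.round(1).tolist(),'\n',P,'\nmean',P.mean(0))
cv2.imwrite('pics/c1.png',cv2.resize(im[105:255,205:310],None,fx=4,fy=4,interpolation=cv2.INTER_CUBIC))
```

```text
orange [[241.5, 216.60000610351562], [276.1000061035156, 214.39999389648438], [277.8999938964844, 243.1999969482422], [243.3000030517578, 245.39999389648438]] 
 [[ 0.4719 -0.0246  0.028 ]
 [ 0.4806 -0.0642  0.028 ]
 [ 0.4441 -0.0727  0.028 ]
 [ 0.435  -0.0318  0.028 ]] 
mean [ 0.4579 -0.0483  0.028 ]
blue [[235.6999969482422, 130.39999389648438], [270.79998779296875, 127.9000015258789], [272.3999938964844, 151.0], [237.3000030517578, 153.5]] 
 [[ 0.5691 -0.0051  0.026 ]
 [ 0.5773 -0.042   0.026 ]
 [ 0.553  -0.0478  0.026 ]
 [ 0.5445 -0.0101  0.026 ]] 
mean [ 0.561  -0.0262  0.026 ]
```

View pics/c1.png

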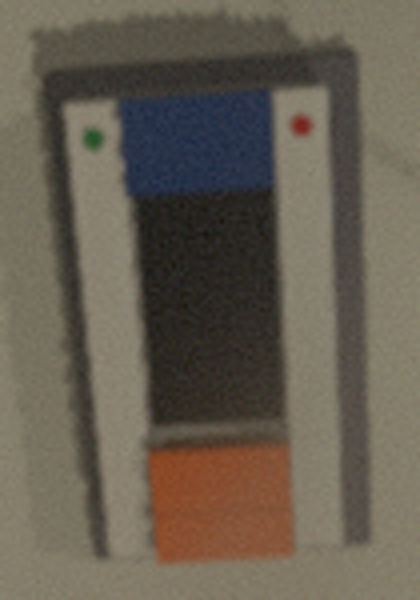

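The crop shows the cradle at yaw ≈0.215. The orange lip's inner edge and the blue catch's inner edge put the real pocket near (0.5135, -0.0365). Next I'll move over the yellow battery.

Request:
apply_moves(steps="0.04 -0.18 0.03 0 0 0; 0.08 -0.36 0.06 0 0 0; 0.11 -0.54 0.09 0 0 0; 0.15 -0.70 0.12 0 0 0; 0.15 -0.70 0.12 0 0 0")

```text
time: 4.05
tool_pos: [0.5362, 0.1124, 0.1941]
ee_rot: [-3.14, 0.0, 0.156]
force: [-0.4, -0.5, 0.4]
width: 1.003
finger_force: 0.0
```

Request:
apply_moves(steps="0.04 -0.18 0.03 0 0 -0.05; 0.08 -0.36 0.06 0 0 -0.1; 0.11 -0.54 0.09 0 0 -0.14; 0.15 -0.70 0.12 0 0 -0.17; 0.15 -0.70 0.12 0 0 -0.17")

```text
time: 4.68
tool_pos: [0.5447, 0.2545, 0.17]
ee_rot: [-3.14, 0.0, 0.495]
force: [0.1, -1.1, -0.3]
width: 1.003
finger_force: 0.0
```

Run:
```python
from h import *
s=ctrl.observe(); print(s['time'],s['tool_pos'],s['ee_rot'],s['force'])
im=save('wrist','w2')[:,:,::-1].copy()
for q,z in dict(fresh=0,fresh_center=.023,fresh_tongue=0).items():
    for d in ctrl.landmark_of('wrist',q)[:4]: print(q,round(d['conf'],2),np.round(d['uv'],1),atz('wrist',d['uv'],z))
hsv=cv2.cvtColor(im,cv2.COLOR_BGR2HSV); m=cv2.inRange(hsv,(20,120,60),(35,255,255))
k,l,st,_=cv2.connectedComponentsWithStats(m); j=1+np.argmax(st[1:,4]); print(st[j])
c=cv2.findContours((l==j).astype(np.uint8),cv2.RETR_EXTERNAL,cv2.CHAIN_APPROX_NONE)[0][0]
b=cv2.boxPoints(cv2.minAreaRect(c.reshape(-1,2).astype(np.float32))); P=np.array([atz('wrist',p,.046) for p in b]); print(b,P,P.mean(0))
```

```text
4.675 [0.5447 0.2545 0.17  ] [-3.1405  0.0001  0.4954] [ 0.1449 -1.0955 -0.3456]
fresh 0.98 [214.1 304.4] [0.3784 0.2215 0.    ]
fresh 0.89 [136.5 115.6] [0.5436 0.3848 0.    ]
fresh 0.72 [347.7 240.1] [0.5277 0.1258 0.    ]
fresh 0.7 [254.5 211.5] [0.5088 0.2349 0.    ]
fresh_center 0.97 [215.8 320.8] [0.3771 0.2148 0.023 ]
fresh_center 0.75 [349.6 249.2] [0.5263 0.13   0.023 ]
fresh_center 0.73 [252.3 219.4] [0.5083 0.2364 0.023 ]
fresh_center 0.66 [131.4 242.4] [0.4261 0.3357 0.023 ]
fresh_tongue 0.8 [209.7 336.8] [0.3314 0.2049 0.    ]
fresh_tongue 0.76 [350.4 275.5] [0.4905 0.0968 0.    ]
fresh_tongue 0.71 [163.7 266.3] [0.399  0.2957 0.    ]
fresh_tongue 0.61 [252.5 247. ] [0.4696 0.2161 0.    ]
[ 235  197   34   56 1331]
[[233.0185 250.6677]
 [236.0646 195.8369]
 [268.9631 197.6646]
 [265.9169 252.4954]] [[0.4794 0.2419 0.046 ]
 [0.5307 0.2645 0.046 ]
 [0.5432 0.2372 0.046 ]
 [0.4926 0.2128 0.046 ]] [0.5115 0.2391 0.046 ]
```

View pics/w2.png

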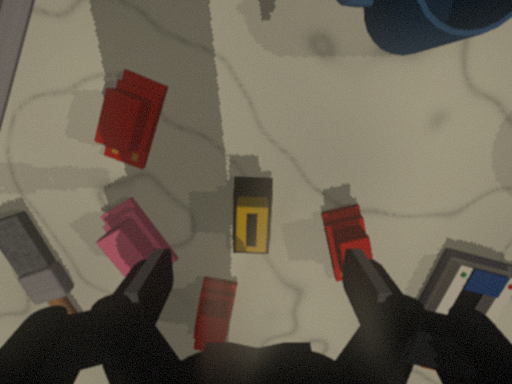

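The wrist view shows the yellow grip centred at (252,224), with its nose toward the image bottom. The battery centre is at about (0.508, 0.237), yaw 0.43. I'll descend in two steps.

Request:
apply_moves(steps="-0.07 0 0.1 0 0 0.01; -0.14 -0.01 0.2 0 0 0.02; -0.204 -0.01 0.32 0 0 0.033; -0.204 -0.01 0.45 0 0 0.033; -0.204 -0.01 0.475 0 0 0.033", hand=0.3)

```text
time: 5.5
tool_pos: [0.5076, 0.2334, 0.0743]
ee_rot: [3.141, 0.002, 0.425]
force: [0.5, -0.9, 0.6]
width: 0.702
finger_force: 0.0
```

Run:
```python
from h import *
s=ctrl.observe(); print(s['time'],s['tool_pos'],s['ee_rot'],s['width'])
save('wrist','w3')
Rz=lambda a:np.array([[np.cos(a),-np.sin(a),0],[np.sin(a),np.cos(a),0],[0,0,1]])
for p in ([-24,15,46],[-24,-15,46],[24,15,46],[24,-15,46],[40,20,8],[40,-20,8]):
    print(p,proj('wrist',np.array([.5078,.237,0])+Rz(.43)@np.array(p)/1000).round(1))
```

```text
5.5 [0.5076 0.2334 0.0743] [3.1406 0.0024 0.4248] 0.7023457694303737
[-24, 15, 46] [228.6 269.8]
[-24, -15, 46] [277.2 269.5]
[24, 15, 46] [225.6 196.1]
[24, -15, 46] [278.5 195.8]
[40, 20, 8] [222.9 155.7]
[40, -20, 8] [282.4 155.3]
```

View pics/w3.png

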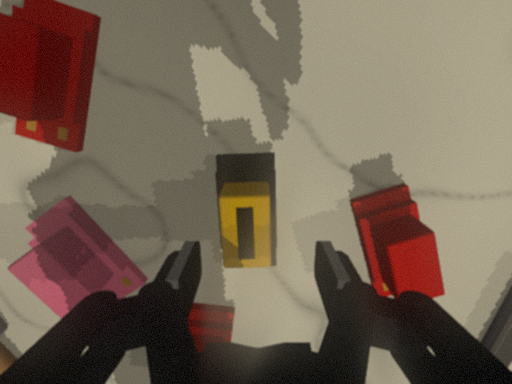

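The battery is slightly left of the tool plane: its tail edges are at columns 217–275, row 154, and the grip bottom is at row 268. I'll correct for that, descend and close.

Request:
apply_moves(steps="0.01 -0.033 0.05 0 0 0; 0.01 -0.033 0.10 0 0 0; 0.01 -0.033 0.16 0 0 0; 0.01 -0.033 0.21 0 0 0; 0.01 -0.033 0.23 0 0 0")

```text
time: 6.18
tool_pos: [0.5068, 0.2419, 0.0283]
ee_rot: [3.141, 0.001, 0.427]
force: [-0.8, 0.1, 0.8]
width: 0.7
finger_force: 0.0
```

Request:
apply_moves(steps="0 0 0 0 0 0; 0 0 0 0 0 0; 0 0 0 0 0 0; 0 0 0 0 0 0; 0 0 0 0 0 0", hand=1)

```text
time: 6.8
tool_pos: [0.5075, 0.2424, 0.0297]
ee_rot: [3.142, -0.001, 0.427]
force: [-0.6, 0.5, 5.2]
width: 0.34
finger_force: 59.9
```

Run:
```python
from h import *
s=ctrl.observe(); print(s['time'],s['tool_pos'],s['ee_rot'],s['width'],s['finger_force'],s['force'],s['moment'])
```

```text
6.8 [0.5075 0.2424 0.0297] [ 3.1416 -0.0007  0.4267] 0.34009419457077983 59.94872689247131 [-0.5553  0.5153  5.1961] [-0.0842  0.09   -0.0221]
```

Request:
apply_moves(steps="0 0 -0.06 0 0 0; 0 0 -0.15 0 0 0; 0 0 -0.25 0 0 0; 0 0 -0.35 0 0 0; 0 0 -0.4 0 0 0")

```text
time: 7.42
tool_pos: [0.5078, 0.2426, 0.1113]
ee_rot: [-3.142, -0.002, 0.427]
force: [-1.0, -0.7, -1.9]
width: 0.34
finger_force: 59.4
```

```bash
cat >> h.py <<'E'
PK=np.array([.5135,-.0365,.010]); YAW=.215; BX=-.002; BZ=.0297
def tooldelta(xt,yt,zt,th,yaw=None,bx=None,pk=None,dyaw=0):
    """tip lower edge at pocket-frame (xt,yt,zt) mm, tilt th deg -> move row from measured pose"""
    yaw=YAW+dyaw; bx=BX if bx is None else bx
    s=ctrl.observe(); R0=R.from_euler('xyz',s['ee_rot'])
    R1=R.from_euler('z',yaw)*R.from_euler('x',np.pi)*R.from_euler('y',np.radians(th))
    tip=PK+R.from_euler('z',YAW).apply(np.array([xt,yt,zt])/1000)
    tcp=tip-R1.apply([bx-.046,0,BZ])
    return np.r_[R0.inv().apply(tcp-s['tool_pos'])/.2,(R0.inv()*R1).as_rotvec()/2],tcp
def state():
    s=ctrl.observe(); Rm=R.from_euler('xyz',s['ee_rot'])
    tip=np.array(s['tool_pos'])+Rm.apply([BX-.046,0,BZ])
    t=R.from_euler('z',-YAW).apply(tip-PK)*1000
    x=Rm.apply([1,0,0]); 
    Rl=R.from_euler('z',-YAW)
    print('t',s['time'],'tip mm',t,'tilt',np.degrees(np.arcsin(x[2])).round(2),'yaw',np.arctan2(x[1],x[0]).round(4),'roll',np.degrees(Rm.apply([0,1,0])[2]).round(2),'F',Rl.apply(s['force']),'M',Rl.apply(s['moment']),'w',round(s['width'],3))
E
python3 - <<'E'
from h import *
im=save('wrist','w4')
f,cx,cy,e,Rm=campose('wrist'); s=ctrl.observe(); Rt=R.from_euler('xyz',s['ee_rot'])
print(s['tool_pos'],s['force'])
for bx in (-.004,0):
  for p in ([40,20,8],[40,-20,8],[40,0,0],[24,-15,46],[24,15,46]):
    q=np.array([bx+p[0]/1000,-p[1]/1000,.0297-p[2]/1000]); print(bx,p,proj('wrist',s['tool_pos']+Rt.apply(q)).round(1))
print(*tooldelta(-31,0,60,0)); 
cv2.imwrite('pics/c4.png',cv2.resize(im[130:290,180:330,::-1],None,fx=3.5,fy=3.5))
E
```

```text
[0.5081 0.2428 0.1119] [ 0.1643  0.8227 -0.4989]
-0.004 [40, 20, 8] [219.7 180.6]
-0.004 [40, -20, 8] [294.7 180.6]
-0.004 [40, 0, 0] [257.2 176.8]
-0.004 [24, -15, 46] [292.3 240.2]
-0.004 [24, 15, 46] [222.2 240.3]
0 [40, 20, 8] [219.4 173.3]
0 [40, -20, 8] [294.9 173.3]
0 [40, 0, 0] [257.2 169.8]
0 [24, -15, 46] [292.7 231.7]
0 [24, 15, 46] [221.9 231.8]
[-0.47    1.3003  0.0595 -0.0002 -0.0015  0.1058] [ 0.5301 -0.0329  0.0997]
```

View pics/c4.png

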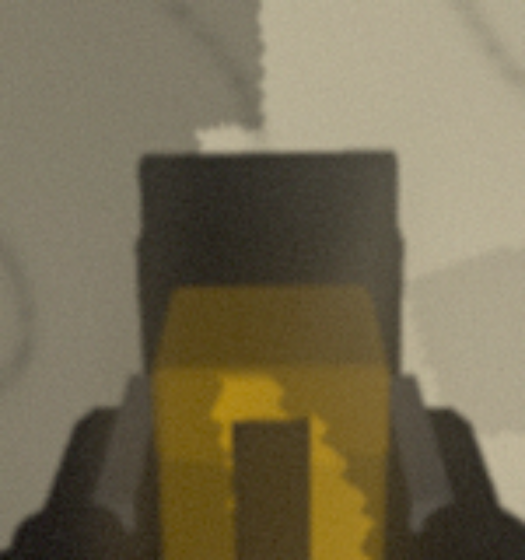

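Request:
apply_moves(steps="-0.04 0.12 0 0 0 0.02; -0.11 0.3 0 0 0 0.04; -0.18 0.5 0 0 0 0.07; -0.25 0.7 0 0 0 0.1; -0.3 0.8 0 0 0 0.106")

```text
time: 8.1
tool_pos: [0.5183, 0.0676, 0.1086]
ee_rot: [3.14, 0.002, 0.209]
force: [0.0, -0.0, -2.1]
width: 0.34
finger_force: 59.4
```

```bash
sed -i 's/BX=-.002/BX=-.0005/' h.py
python3 - <<'E'
from h import *
state()
print(*tooldelta(-31,0,35,16))
E
```

```text
t 8.1 tip mm [-19.655  100.8653  69.0237] tilt -0.1 yaw 0.209 roll 0.09 F [ 0.027  -0.017  -2.0669] M [0.0777 0.0106 0.0248] w 0.34
[-0.1037  0.5036  0.1123  0.0012  0.1405 -0.0029] [ 0.5189 -0.0353  0.0864]
```

Request:
apply_moves(steps="-0.02 0.1 0 0 0.04 0; -0.05 0.23 0.02 0 0.08 0; -0.08 0.36 0.06 0 0.12 0; -0.1 0.48 0.10 0.001 0.14 -0.003; -0.104 0.504 0.112 0.001 0.14 -0.003")

```text
time: 8.72
tool_pos: [0.5178, -0.0343, 0.0856]
ee_rot: [-3.141, -0.277, 0.216]
force: [-0.2, -0.5, -1.3]
width: 0.339
finger_force: 59.3
```

Run:
```python
from h import *
state()
im=save('wrist','w5'); save('scene','s5')
s5=cv2.imread('pics/s5.png')[150:240,195:285]
cv2.imwrite('pics/c5.png',np.hstack([cv2.resize(im[100:300,150:360,::-1],(420,400)),cv2.resize(s5,(380,400)[::1])]))
print(*tooldelta(-31,0,17,16))
```

```text
t 8.725 tip mm [-31.9757   1.2644  34.3771] tilt 15.85 yaw 0.2158 roll -0.06 F [-0.2668 -0.4308 -1.2527] M [ 0.041   0.4164 -0.0175] w 0.339
[-0.0307  0.0148  0.0851 -0.0012  0.0005  0.0015] [ 0.5189 -0.0353  0.0684]
```

View pics/c5.png

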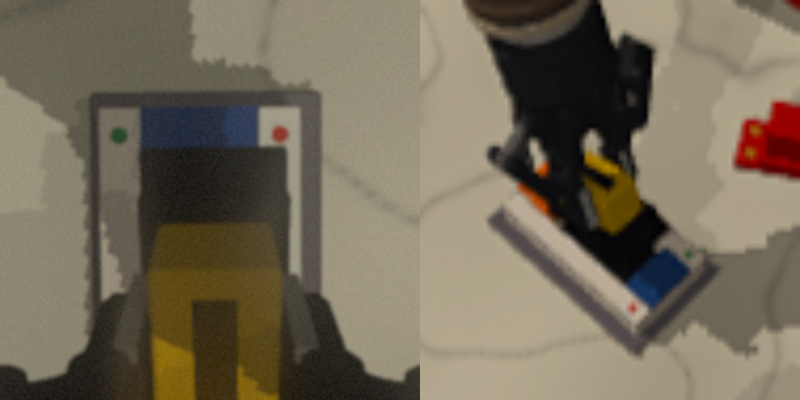

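The view shows the battery held tilted over the cradle. The tail centre is at crop column 213 and the blue catch centre at 200, so the battery is a few mm too far to −y. I'll let it settle, then measure relative to the image.

Request:
apply_moves(steps="0 0 0 0 0 0; 0 0 0 0 0 0; 0 0 0 0 0 0; 0 0 0 0 0 0; 0 0 0 0 0 0")

```text
time: 9.45
tool_pos: [0.5199, -0.031, 0.0869]
ee_rot: [-3.14, -0.28, 0.221]
force: [0.3, 0.7, -2.1]
width: 0.342
finger_force: 59.3
```

```bash
cat >> h.py <<'E'
def bluerel(name):
    state(); im=save('wrist',name); hsv=cv2.cvtColor(im,cv2.COLOR_RGB2HSV)
    m=cv2.inRange(hsv,(100,100,40),(130,255,255)); m[:, :200]=0; m[:,310:]=0; m[:120]=0; m[190:]=0
    ys,xs=np.nonzero(m); rows=[r for r in np.unique(ys) if (ys==r).sum()>40]
    c=[(xs[ys==r].min()+xs[ys==r].max())/2 for r in rows]; w=[np.ptp(xs[ys==r])+1 for r in rows]
    print('blue rows',rows[0],rows[-1],'col',np.mean(c),'slope',np.polyfit(rows,c,1)[0],'w',np.mean(w))
    return im
E
python3 - <<'E'
from h import *
state(); bluerel('w6'); state()
s=ctrl.observe(); Rt=R.from_euler('xyz',s['ee_rot'])
c,si=np.cos(YAW),np.sin(YAW); Rz=R.from_euler('z',YAW)
for y in (0,2,4,6):
  for p in ([37,20,16],[37,-20,16],[60,20,16],[60,-20,16]): print(y,p,proj('wrist',PK+Rz.apply(np.array(p)/1000+[0,y/1000,0])).round(1),end=' ')
  print()
print([proj('wrist',s['tool_pos']+Rt.apply([BX+.04,-y/1000,BZ-.008])).round(1) for y in (20,-20)])
E
```

```text
t 9.45 tip mm [-29.0314   3.8118  35.5339] tilt 16.04 yaw 0.2208 roll -0.06 F [ 0.3907  0.6042 -2.0762] M [-0.0382  0.4096  0.0304] w 0.342
t 9.45 tip mm [-29.0314   3.8118  35.5339] tilt 16.04 yaw 0.2208 roll -0.06 F [ 0.3907  0.6042 -2.0762] M [-0.0382  0.4096  0.0304] w 0.342
blue rows 160 171 col 254.0 slope 0.11229946524064796 w 54.666666666666664
t 9.5 tip mm [-29.024    3.7526  35.5287] tilt 16.04 yaw 0.2207 roll -0.06 F [-0.4808  0.0428 -1.8116] M [-0.0313  0.4122 -0.0042] w 0.345
0 [37, 20, 16] [234.4 196.5] 0 [37, -20, 16] [291.1 196.8] 0 [60, 20, 16] [234.5 163.8] 0 [60, -20, 16] [291.4 164.1] 
2 [37, 20, 16] [231.5 196.5] 2 [37, -20, 16] [288.3 196.8] 2 [60, 20, 16] [231.6 163.8] 2 [60, -20, 16] [288.6 164.1] 
4 [37, 20, 16] [228.7 196.5] 4 [37, -20, 16] [285.4 196.8] 4 [60, 20, 16] [228.8 163.8] 4 [60, -20, 16] [285.7 164.1] 
6 [37, 20, 16] [225.9 196.5] 6 [37, -20, 16] [282.6 196.8] 6 [60, 20, 16] [225.9 163.8] 6 [60, -20, 16] [282.9 164.1] 
[array([219.1, 173.7]), array([294.4, 173.6])]
```

Run:
```python
from h import *
im=cv2.imread('pics/w6.png'); im=cv2.GaussianBlur(im,(3,3),0)
for r0 in (158,164,170):
    p=im[r0:r0+5].mean(0); b=p[:,0]-p[:,2]; g=p.mean(1)
    print(r0,'b-r',[(c,int(b[c])) for c in range(212,300,2)])
    print('grey',[(c,int(g[c])) for c in range(186,322,3)])
```

```text
158 b-r [(212, -20), (214, -20), (216, -19), (218, -19), (220, -19), (222, -18), (224, -4), (226, 17), (228, 20), (230, 22), (232, 21), (234, 22), (236, 22), (238, 23), (240, 24), (242, 24), (244, 23), (246, 24), (248, 22), (250, 25), (252, 22), (254, 22), (256, 23), (258, 20), (260, 23), (262, 33), (264, 37), (266, 36), (268, 36), (270, 35), (272, 33), (274, 34), (276, 34), (278, 32), (280, 32), (282, 18), (284, -17), (286, -23), (288, -22), (290, -23), (292, -21), (294, -22), (296, -23), (298, -23)]
grey [(186, 96), (189, 95), (192, 92), (195, 85), (198, 75), (201, 52), (204, 85), (207, 102), (210, 100), (213, 101), (216, 101), (219, 101), (222, 97), (225, 59), (228, 49), (231, 48), (234, 47), (237, 47), (240, 46), (243, 46), (246, 47), (249, 46), (252, 48), (255, 47), (258, 49), (261, 55), (264, 62), (267, 64), (270, 65), (273, 65), (276, 66), (279, 68), (282, 79), (285, 136), (288, 137), (291, 138), (294, 139), (297, 140), (300, 140), (303, 126), (306, 83), (309, 83), (312, 83), (315, 127), (318, 138), (321, 138)]
164 b-r [(212, -17), (214, -18), (216, -19), (218, -20), (220, -20
[... 1292 characters left out ...]
 24), (270, 24), (272, 24), (274, 24), (276, 23), (278, 23), (280, 23), (282, 10), (284, -14), (286, -18), (288, -19), (290, -40), (292, -71), (294, -86), (296, -78), (298, -40)]
grey [(186, 103), (189, 83), (192, 85), (195, 84), (198, 77), (201, 52), (204, 87), (207, 105), (210, 74), (213, 52), (216, 59), (219, 97), (222, 89), (225, 54), (228, 44), (231, 43), (234, 42), (237, 41), (240, 40), (243, 40), (246, 39), (249, 39), (252, 40), (255, 40), (258, 40), (261, 45), (264, 53), (267, 54), (270, 54), (273, 56), (276, 58), (279, 57), (282, 66), (285, 106), (288, 106), (291, 73), (294, 82), (297, 111), (300, 147), (303, 130), (306, 82), (309, 83), (312, 83), (315, 129), (318, 140), (321, 139)]
```

Run:
```python
from h import *
im=cv2.imread('pics/w6.png'); 
p=im[:,264:278].mean(1); q=im[:,286:300].mean(1); w=im[:,228:255].mean(1)
print([(r,int(p[r,0]-p[r,2]),int(p[r].mean()),int(q[r].mean()),int(w[r].mean())) for r in range(138,182,1)])
Rz=R.from_euler('z',YAW)
for x,z in ((69,16),(60,16),(78,-4),(37,16)): print(x,z,proj('wrist',PK+Rz.apply([x/1000,.005,z/1000])).round(1))
```

```text
[(138, -20, 98, 129, 93), (139, -19, 94, 125, 92), (140, -18, 93, 123, 93), (141, -18, 93, 122, 93), (142, -19, 94, 123, 92), (143, -20, 93, 121, 92), (144, -19, 94, 116, 93), (145, -18, 94, 109, 92), (146, -18, 95, 102, 92), (147, -19, 93, 96, 93), (148, -19, 92, 92, 93), (149, -17, 81, 83, 87), (150, -11, 67, 73, 69), (151, -8, 60, 70, 57), (152, -8, 59, 70, 55), (153, -7, 61, 70, 57), (154, -7, 61, 70, 56), (155, -7, 60, 69, 56), (156, -3, 62, 68, 55), (157, 12, 62, 85, 52), (158, 30, 65, 117, 48), (159, 37, 64, 141, 48), (160, 37, 65, 148, 45), (161, 38, 65, 149, 47), (162, 36, 66, 148, 46), (163, 38, 64, 148, 47), (164, 37, 64, 148, 47), (165, 37, 64, 148, 46), (166, 39, 64, 146, 45), (167, 39, 64, 140, 46), (168, 37, 65, 128, 46), (169, 38, 64, 117, 46), (170, 39, 63, 111, 45), (171, 39, 65, 106, 46), (172, 34, 61, 99, 44), (173, 15, 50, 88, 38), (174, -2, 39, 83, 32), (175, -7, 37, 86, 27), (176, -7, 38, 92, 27), (177, -6, 36, 94, 29), (178, -6, 36, 94, 29), (179, -5, 37, 95, 28), (180, -7, 37, 93, 27), (181, -6, 36, 94, 28)]
69 16 [255.9 151.1]
60 16 [255.8 163.9]
78 -4 [256.1 142.2]
37 16 [255.6 196.6]
```

```bash
sed -i 's/PK=np.array.*; YAW=.215/PK=np.array([.5132,-.0302,.010]); YAW=.22/' h.py
python3 - <<'E'
from h import *
state(); print(*tooldelta(-32,0,20,16)); print(*tooldelta(-32,0,14,16))
E
```

```text
t 9.5 tip mm [-30.087   -2.3159  35.5287] tilt 16.04 yaw 0.2207 roll -0.06 F [-0.4805  0.0452 -1.8116] M [-0.0292  0.4124 -0.0042] w 0.345
[-0.0305 -0.0115  0.0722 -0.0007 -0.0004  0.0003] [ 0.5176 -0.0292  0.0714]
[-0.0388 -0.0115  0.101  -0.0007 -0.0004  0.0003] [ 0.5176 -0.0292  0.0654]
```

Request:
apply_moves(steps="-0.008 -0.006 0.02 0 0 0; -0.015 -0.0115 0.04 0 0 0; -0.03 -0.0115 0.072 0 0 0; -0.03 -0.0115 0.072 0 0 0; -0.03 -0.0115 0.072 0 0 0")

```text
time: 10.12
tool_pos: [0.5177, -0.0292, 0.0713]
ee_rot: [-3.14, -0.28, 0.221]
force: [0.0, -0.2, -1.4]
width: 0.343
finger_force: 59.3
```

Request:
apply_moves(steps="0 0 0 0 0 0; 0 0 0 0 0 0; 0 0 0 0 0 0; 0 0 0 0 0 0; 0 0 0 0 0 0")

```text
time: 10.75
tool_pos: [0.5177, -0.0293, 0.0714]
ee_rot: [-3.14, -0.28, 0.221]
force: [-0.5, -0.8, -0.9]
width: 0.337
finger_force: 59.3
```

Run:
```python
from h import *
state(); im=save('wrist','w7'); state()
g=cv2.GaussianBlur(im[:,:,::-1],(3,3),0).astype(float)
for r0 in (150,156,162,168):
    p=g[r0:r0+5].mean(0); b=p[:,0]-p[:,2]; d=np.diff(b); L=210+np.argmax(d[210:250]); Rr=260+np.argmin(d[260:300]); print(r0,'blue edges',L+.5,Rr+.5,b[L-3],b[L+4],(L+Rr)/2+.5)
print([(r,int(g[r,264:276].mean()),int(g[r,264:276,0].mean()-g[r,264:276,2].mean())) for r in range(140,185,2)])
for r0 in (178,184,190):
    p=g[r0:r0+4].mean((0,2)); print(r0,[(c,int(p[c])) for c in list(range(198,232,2))+list(range(274,314,2))])
print(*tooldelta(-32,0,12,16)); 
cv2.imwrite('pics/c7.png',cv2.resize(im[110:290,160:350,::-1],None,fx=3,fy=3,interpolation=cv2.INTER_CUBIC))
```

```text
t 10.75 tip mm [-31.9024  -0.0672  20.0326] tilt 16.04 yaw 0.2206 roll -0.06 F [-0.6654 -0.701  -0.9209] M [-0.019   0.4216 -0.0005] w 0.337
t 10.8 tip mm [-31.9084  -0.0693  20.01  ] tilt 16.04 yaw 0.2205 roll -0.06 F [-0.2157  0.4498 -2.1133] M [ 0.0002  0.4031 -0.0325] w 0.344
150 blue edges 224.5 287.5 -12.0 5.799999999999997 256.0
156 blue edges 224.5 287.5 -20.799999999999997 24.0 256.0
162 blue edges 224.5 287.5 -18.0 23.4 256.0
168 blue edges 224.5 287.5 -20.39999999999999 24.0 256.0
[(140, 94, -19), (142, 93, -19), (144, 80, -16), (146, 61, -9), (148, 59, -7), (150, 60, -7), (152, 58, 7), (154, 56, 25), (156, 55, 26), (158, 54, 23), (160, 53, 24), (162, 53, 24), (164, 53, 24), (166, 54, 26), (168, 53, 26), (170, 54, 27), (172, 50, 20), (174, 37, -1), (176, 35, -6), (178, 35, -6), (180, 35, -6), (182, 35, -6), (184, 36, -5)]
178 [(198, 64), (200, 52), (202, 68), (204, 101), (206, 106), (208, 106), (210, 106), (212, 104), (214, 105), (216, 106), (218, 93), (220, 51), (222, 34), (224, 34), (226, 33), (228, 31), (230, 32), (274, 38), (276, 40), (278, 42), (280, 42), (282, 42), (
[... 396 characters left out ...]
8, 41), (280, 43), (282, 45), (284, 47), (286, 50), (288, 51), (290, 52), (292, 67), (294, 127), (296, 146), (298, 148), (300, 148), (302, 150), (304, 153), (306, 152), (308, 153), (310, 133), (312, 86)]
190 [(198, 64), (200, 52), (202, 61), (204, 88), (206, 92), (208, 93), (210, 92), (212, 91), (214, 90), (216, 94), (218, 92), (220, 62), (222, 37), (224, 36), (226, 35), (228, 33), (230, 29), (274, 40), (276, 40), (278, 44), (280, 45), (282, 48), (284, 50), (286, 50), (288, 54), (290, 54), (292, 69), (294, 128), (296, 146), (298, 148), (300, 150), (302, 150), (304, 151), (306, 153), (308, 154), (310, 134), (312, 86)]
[-0.0114 -0.0004  0.0385 -0.0007 -0.0004  0.0003] [ 0.5176 -0.0292  0.0634]
```

View pics/c7.png

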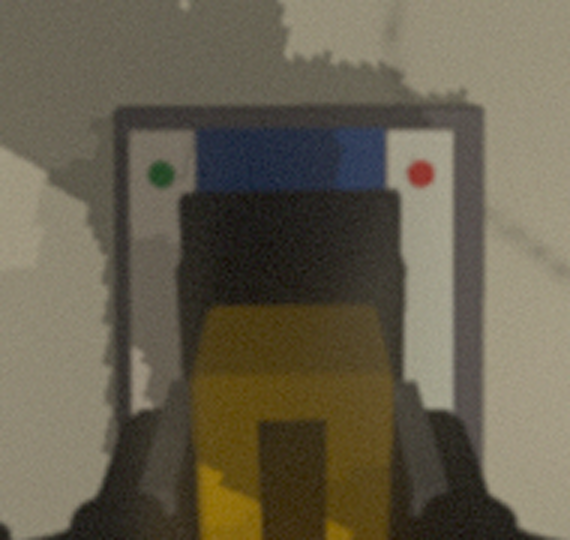

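The battery is now centred: catch centre column 256.0, tail centre 256.2. I'll descend gently between the walls.

Request:
apply_moves(steps="-0.002 0 0.008 0 0 0; -0.005 0 0.016 0 0 0; -0.008 0 0.026 0 0 0; -0.011 0 0.038 0 0 0; -0.011 0 0.038 0 0 0")

```text
time: 11.42
tool_pos: [0.5175, -0.0291, 0.0633]
ee_rot: [-3.14, -0.28, 0.221]
force: [1.1, 0.5, -1.9]
width: 0.339
finger_force: 59.3
```

Run:
```python
from h import *
state(); print(*tooldelta(-32,0,6,16))
```

```text
t 11.425 tip mm [-32.0117   0.1531  11.8767] tilt 16.02 yaw 0.2208 roll -0.08 F [ 1.1936  0.2004 -1.8758] M [0.2005 0.4558 0.0486] w 0.339
[-0.008   0.0007  0.0283 -0.0008 -0.0002  0.0004] [ 0.5176 -0.0292  0.0574]
```

Request:
apply_moves(steps="-0.001 0 0.005 0 0 0; -0.002 0 0.01 0 0 0; -0.003 0 0.014 0 0 0; -0.003 0 0.014 0 0 0; -0.003 0 0.014 0 0 0")

```text
time: 12.05
tool_pos: [0.5179, -0.0291, 0.0606]
ee_rot: [-3.14, -0.28, 0.221]
force: [0.0, 2.1, -0.9]
width: 0.343
finger_force: 59.2
```

Run:
```python
from h import *
state(); print(*tooldelta(-32,0,4,16))
```

```text
t 12.05 tip mm [-31.6611   0.0571   9.2495] tilt 16.05 yaw 0.2207 roll -0.07 F [ 0.4705  2.0351 -0.8671] M [0.4155 0.2887 0.0123] w 0.343
[-0.0088  0.0003  0.0249 -0.0007 -0.0004  0.0003] [ 0.5176 -0.0292  0.0554]
```

Request:
apply_moves(steps="0 -0.002 0 0 0 0; -0.002 -0.002 0.006 0 0 0; -0.004 -0.002 0.012 0 0 0; -0.007 -0.002 0.02 0 0 0; -0.007 -0.002 0.02 0 0 0")

```text
time: 12.68
tool_pos: [0.5174, -0.029, 0.0562]
ee_rot: [-3.14, -0.28, 0.221]
force: [0.8, -0.0, -2.2]
width: 0.339
finger_force: 59.3
```

Run:
```python
from h import *
state(); print(*tooldelta(-32,.4,1.5,16))
```

```text
t 12.675 tip mm [-32.1767   0.2786   4.8057] tilt 16.02 yaw 0.2205 roll -0.06 F [ 0.7458 -0.1771 -2.1869] M [0.0265 0.4    0.0364] w 0.339
[-0.0037 -0.0007  0.0162 -0.0006 -0.0001  0.0002] [ 0.5175 -0.0288  0.0529]
```

Free of the wall. Next, down toward the floor.

Request:
apply_moves(steps="-0.001 0 0.003 0 0 0; -0.002 0 0.007 0 0 0; -0.003 0 0.011 0 0 0; -0.004 0 0.015 0 0 0; -0.004 0 0.015 0 0 0")

```text
time: 13.3
tool_pos: [0.5176, -0.0289, 0.0532]
ee_rot: [-3.14, -0.28, 0.221]
force: [-0.2, 1.3, -1.9]
width: 0.338
finger_force: 59.3
```

Run:
```python
from h import *
state(); print(*tooldelta(-38,.3,1,16))
```

```text
t 13.3 tip mm [-31.9486   0.3703   1.8473] tilt 16.04 yaw 0.2206 roll -0.06 F [ 0.0341  1.2937 -1.8807] M [ 0.0196  0.3956 -0.0099] w 0.338
[-0.0302  0.0003 -0.0041 -0.0007 -0.0003  0.0003] [ 0.5117 -0.0302  0.0524]
```

Request:
apply_moves(steps="-0.006 0 -0.001 0 0 0; -0.012 0 -0.002 0 0 0; -0.02 0 -0.004 0 0 0; -0.029 0 -0.006 0 0 0; -0.029 0 -0.006 0 0 0")

```text
time: 13.92
tool_pos: [0.5126, -0.03, 0.0532]
ee_rot: [-3.141, -0.282, 0.221]
force: [3.5, 0.4, -3.1]
width: 0.338
finger_force: 59.0
```

Run:
```python
from h import *
state(); print(*tooldelta(-42,.3,1.5,16))
```

```text
t 13.925 tip mm [-36.9994   0.3203   1.7583] tilt 16.13 yaw 0.2207 roll -0.06 F [ 3.4884 -0.3282 -3.1025] M [-0.0818 -0.2386 -0.0329] w 0.338
[-0.024   0.0001 -0.0052 -0.0006 -0.0012  0.0003] [ 0.5078 -0.0311  0.0529]
```

Request:
apply_moves(steps="-0.004 0 -0.001 0 0 0; -0.008 0 -0.001 0 0 0; -0.012 0 -0.002 0 0 0; -0.015 0 -0.003 0 0 0; -0.015 0 -0.003 0 0 0")

```text
time: 14.55
tool_pos: [0.5091, -0.0308, 0.0528]
ee_rot: [-3.141, -0.281, 0.221]
force: [3.7, 1.1, 0.2]
width: 0.344
finger_force: 59.1
```

Run:
```python
from h import *
state(); print(*tooldelta(-44,.3,1.5,16))
```

```text
t 14.55 tip mm [-40.5537   0.3094   1.3553] tilt 16.08 yaw 0.2206 roll -0.06 F [3.8044 0.2601 0.2206] M [-0.0628 -0.6268 -0.0479] w 0.344
[-0.0162 -0.     -0.0052 -0.0006 -0.0007  0.0003] [ 0.5058 -0.0315  0.0529]
```

Request:
apply_moves(steps="-0.004 0 -0.002 0 0 0; -0.008 0 -0.003 0 0 0; -0.012 0 -0.005 0 0 0; -0.017 0 -0.006 0 0 0; -0.017 0 -0.006 0 0 0")

```text
time: 15.18
tool_pos: [0.5056, -0.0316, 0.0529]
ee_rot: [-3.141, -0.281, 0.221]
force: [5.0, 0.8, -2.4]
width: 0.345
finger_force: 59.1
```

Run:
```python
from h import *
state(); print(*tooldelta(-46,.3,1.6,16))
```

```text
t 15.175 tip mm [-44.237    0.2813   1.5093] tilt 16.07 yaw 0.2206 roll -0.06 F [ 5.0903 -0.3591 -2.4213] M [-0.0788 -0.8692 -0.0503] w 0.345
[-0.0082 -0.0001 -0.0026 -0.0006 -0.0006  0.0003] [ 0.5039 -0.032   0.053 ]
```

Request:
apply_moves(steps="-0.003 0 -0.001 0 0 0; -0.006 0 -0.002 0 0 0; -0.009 0 -0.003 0 0 0; -0.012 0 -0.003 0 0 0; -0.012 0 -0.003 0 0 0")

```text
time: 15.8
tool_pos: [0.5035, -0.0321, 0.053]
ee_rot: [-3.141, -0.281, 0.221]
force: [5.5, 1.5, -2.2]
width: 0.336
finger_force: 59.0
```

Run:
```python
from h import *
state(); print(*tooldelta(-48,.3,1.6,16))
```

```text
t 15.8 tip mm [-46.2878   0.2824   1.534 ] tilt 16.11 yaw 0.2207 roll -0.06 F [ 5.7094  0.2852 -2.1854] M [-0.0797 -1.0397 -0.0348] w 0.336
[-0.0078 -0.0001 -0.0022 -0.0006 -0.001   0.0003] [ 0.5019 -0.0324  0.053 ]
```

Request:
apply_moves(steps="-0.002 0 0 0 0 0; -0.004 0 -0.001 0 0 0; -0.006 0 -0.001 0 0 0; -0.007 0 -0.002 0 0 0; -0.007 0 -0.002 0 0 0")

```text
time: 16.42
tool_pos: [0.503, -0.0322, 0.0533]
ee_rot: [-3.141, -0.283, 0.221]
force: [8.4, 1.8, -2.9]
width: 0.347
finger_force: 59.2
```

Run:
```python
from h import *
state(); print(*tooldelta(-48,.3,1.6,16))
```

```text
t 16.425 tip mm [-46.7133   0.2941   1.7841] tilt 16.21 yaw 0.2208 roll -0.06 F [ 8.5655 -0.0498 -2.9303] M [-0.1842 -1.6093 -0.1032] w 0.347
[-0.0059 -0.     -0.0001 -0.0006 -0.0018  0.0004] [ 0.5019 -0.0324  0.053 ]
```

Contact is at its stop (measured tip −46.7 in my frame, 8.5 N). I'll shift the frame and rock the tail down about the tongue tip.

```bash
sed -i 's/PK=np.array(\[.5132,-.0302,.010\])/PK=np.array([.5132,-.0302,.010])+np.array([.0039*.9759,.0039*.2182,0])/' h.py
python3 - <<'E'
from h import *
state()
for th in (14,12,10): print(th,tooldelta(-50.6,.3,1.6,th)[0])
E
```

```text
t 16.425 tip mm [-50.6133   0.2942   1.7841] tilt 16.21 yaw 0.2208 roll -0.06 F [ 8.5655 -0.0498 -2.9303] M [-0.1842 -1.6093 -0.1032] w 0.347
14 [ 0.0054 -0.      0.01   -0.0006 -0.0193  0.0004]
12 [ 0.0101  0.      0.0184 -0.0006 -0.0367  0.0004]
10 [ 0.0145  0.      0.0269 -0.0006 -0.0542  0.0004]
```

Request:
apply_moves(steps="0.002 0 0.004 0 -0.01 0; 0.005 0 0.01 0 -0.019 0; 0.0075 0 0.014 0 -0.028 0; 0.01 0 0.018 0 -0.037 0; 0.01 0 0.018 0 -0.037 0")

```text
time: 17.05
tool_pos: [0.5055, -0.0318, 0.0501]
ee_rot: [-3.141, -0.208, 0.221]
force: [5.5, -0.0, -2.3]
width: 0.344
finger_force: 60.1
```

Run:
```python
from h import *
state()
for th in (10,8,6): print(th,tooldelta(-50.6,.3,1.6,th)[0])
```

```text
t 17.05 tip mm [-51.1416   0.1427   1.4647] tilt 11.89 yaw 0.2208 roll -0.05 F [ 5.3719 -1.2403 -2.3193] M [-0.2981 -1.1624 -0.054 ] w 0.344
10 [ 0.0076 -0.0008  0.0076 -0.0005 -0.0165  0.0004]
8 [ 0.0123 -0.0007  0.016  -0.0005 -0.0339  0.0004]
6 [ 0.0168 -0.0007  0.0245 -0.0005 -0.0514  0.0004]
```

Request:
apply_moves(steps="-0.005 0 0 0 0 0; -0.005 0 0.003 0 -0.006 0; -0.003 0 0.006 0 -0.013 0; 0 0 0.011 0 -0.025 0; 0 0 0.011 0 -0.025 0")

```text
time: 17.68
tool_pos: [0.5068, -0.0315, 0.0482]
ee_rot: [-3.141, -0.159, 0.221]
force: [9.2, 0.9, -2.7]
width: 0.341
finger_force: 59.9
```

Run:
```python
from h import *
state(); x=ctrl.observe()['tool_pos']
for th in (8,7,6): print(th,tooldelta(-52.5,.3,1.6,th)[0])
```

```text
t 17.675 tip mm [-51.6785   0.1007   1.4848] tilt 9.11 yaw 0.2209 roll -0.05 F [ 9.1504 -1.0977 -2.7433] M [-0.3539 -1.8886 -0.0788] w 0.341
8 [-0.0011 -0.0009  0.0033 -0.0005 -0.0097  0.0005]
7 [ 0.0013 -0.0009  0.0074 -0.0005 -0.0184  0.0005]
6 [ 0.0037 -0.0009  0.0116 -0.0005 -0.0271  0.0005]
```

Request:
apply_moves(steps="0 0 0.003 0 -0.008 0; 0.002 0 0.006 0 -0.016 0; 0.004 -0.001 0.01 0 -0.024 0; 0.006 -0.001 0.014 0 -0.033 0; 0.006 -0.001 0.014 0 -0.033 0")

```text
time: 18.3
tool_pos: [0.5086, -0.0311, 0.0455]
ee_rot: [-3.141, -0.094, 0.221]
force: [8.8, 1.1, -4.4]
width: 0.337
finger_force: 59.8
```

Run:
```python
from h import *
state()
for th in (4,2,0): print(th,tooldelta(-52.5,.3,1.6,th)[0])
```

```text
t 18.3 tip mm [-52.1103   0.1504   1.6044] tilt 5.36 yaw 0.221 roll -0.04 F [ 8.8487 -0.8138 -4.4478] M [-0.4421 -2.208  -0.0846] w 0.337
4 [ 0.0015 -0.0006  0.0054 -0.0004 -0.0119  0.0005]
2 [ 0.0064 -0.0006  0.0137 -0.0004 -0.0293  0.0005]
0 [ 0.0109 -0.0006  0.0222 -0.0003 -0.0468  0.0005]
```

Request:
apply_moves(steps="0.001 0.001 0.003 0 -0.007 0; 0.003 0.001 0.006 0 -0.015 0; 0.004 0.001 0.01 0 -0.022 0; 0.006 0.001 0.014 0 -0.03 0; 0.006 0.001 0.014 0 -0.03 0")

```text
time: 18.92
tool_pos: [0.5101, -0.0308, 0.0428]
ee_rot: [-3.141, -0.034, 0.221]
force: [9.4, 0.7, -3.8]
width: 0.342
finger_force: 59.8
```

Run:
```python
from h import *
state()
for th in (1,0): print(th,tooldelta(-52.8,.3,1.4,th)[0])
```

```text
t 18.925 tip mm [-52.5236   0.0339   1.5347] tilt 1.94 yaw 0.2211 roll -0.04 F [ 9.3559 -1.3345 -3.8022] M [-0.3778 -2.2989 -0.0281] w 0.342
1 [ 0.001  -0.0012  0.0045 -0.0004 -0.0082  0.0006]
0 [ 0.0035 -0.0012  0.0086 -0.0004 -0.0169  0.0006]
```

Request:
apply_moves(steps="0.001 0.001 0.002 0 -0.004 0; 0.002 0.001 0.004 0 -0.008 0; 0.002 0.001 0.006 0 -0.012 0; 0.003 0.001 0.009 0 -0.017 0; 0.003 0.001 0.009 0 -0.017 0")

```text
time: 19.55
tool_pos: [0.511, -0.0308, 0.0411]
ee_rot: [-3.141, -0.0, 0.221]
force: [10.1, 1.2, -3.1]
width: 0.336
finger_force: 60.0
```

Run:
```python
from h import *
state(); im=save('wrist','w8')
cv2.imwrite('pics/c8.png',cv2.resize(im[110:290,160:350,::-1],None,fx=3,fy=3,interpolation=cv2.INTER_CUBIC))
s=ctrl.observe();Rt=R.from_euler('xyz',s['ee_rot'])
for p in ([40,20,8],[40,-20,8],[24,-15,46],[24,15,46]): print(p,proj('wrist',s['tool_pos']+Rt.apply([BX+p[0]/1000,-p[1]/1000,BZ-p[2]/1000])).round(1))
```

```text
t 19.55 tip mm [-52.7     -0.0801   1.3766] tilt 0.03 yaw 0.2212 roll -0.04 F [10.0913 -1.0582 -3.0925] M [-0.2714 -2.2812 -0.0624] w 0.336
[40, 20, 8] [219.1 174.3]
[40, -20, 8] [294.5 174.3]
[24, -15, 46] [292.1 232.9]
[24, 15, 46] [221.4 232.9]
```

View pics/c8.png

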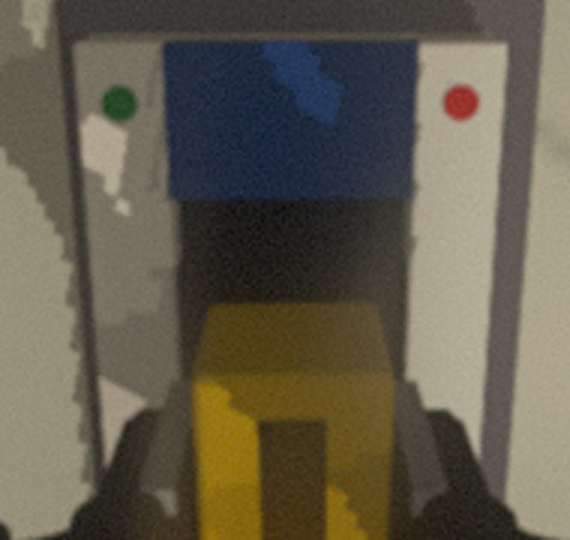

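The tail is down inside the pocket; the catch edge is at crop row 198, with the tail just ahead of it. I'll press lightly to find the floor while still holding the contact.

Request:
apply_moves(steps="0 0 0.001 0 0 0; 0 0 0.002 0 0 0; 0 0 0.004 0 0 0; 0 0 0.005 0 0 0; 0 0 0.005 0 0 0")

```text
time: 20.23
tool_pos: [0.511, -0.0308, 0.0404]
ee_rot: [-3.141, -0.001, 0.221]
force: [9.6, 1.5, 1.0]
width: 0.343
finger_force: 60.6
```

```bash
python3 -c "
from h import *
state()"
```

```text
t 20.225 tip mm [-52.69    -0.0889   0.6872] tilt 0.05 yaw 0.221 roll -0.04 F [ 9.6572 -0.671   1.0093] M [-0.1325 -2.0832 -0.0516] w 0.343
```

Request:
apply_moves(steps="0 0 0.001 0 -0.002 0; 0 0 0.002 0 -0.004 0; 0 0 0.003 0 -0.006 0; 0 0 0.004 0 -0.008 0; 0 0 0.004 0 -0.008 0")

```text
time: 20.85
tool_pos: [0.5113, -0.0307, 0.04]
ee_rot: [-3.141, 0.014, 0.221]
force: [8.3, 1.8, 5.5]
width: 0.342
finger_force: 61.3
```

```bash
python3 -c "
from h import *
state()"
```

```text
t 20.85 tip mm [-52.7547  -0.0975   0.9777] tilt -0.83 yaw 0.2211 roll -0.03 F [ 8.5079 -0.0819  5.4968] M [-0.1676 -2.095  -0.0812] w 0.342
```

The battery is flat on the floor with the contact held in. I'll relieve the downward press, then let go.

Request:
apply_moves(steps="0 0 -0.001 0 0.002 0; 0 0 -0.003 0 0.004 0; 0 0 -0.003 0 0.004 0; 0 0 -0.003 0 0.004 0; 0 0 -0.003 0 0.004 0")

```text
time: 21.48
tool_pos: [0.5111, -0.0307, 0.0402]
ee_rot: [-3.141, 0.007, 0.221]
force: [11.1, 1.2, -1.1]
width: 0.34
finger_force: 60.5
```

Request:
apply_moves(steps="0 0 0 0 0 0; 0 0 0 0 0 0; 0 0 0 0 0 0; 0 0 -0.005 0 0 0; 0 0 -0.01 0 0 0", hand=0.35)

```text
time: 22.1
tool_pos: [0.5083, -0.0311, 0.0414]
ee_rot: [-3.14, 0.012, 0.221]
force: [0.5, 0.5, -1.1]
width: 0.656
finger_force: 0.0
```

Run:
```python
from h import *
state(); im=save('wrist','w9')
cv2.imwrite('pics/c9.png',cv2.resize(im[100:300,160:350,::-1],None,fx=2.9,fy=2.9,interpolation=cv2.INTER_CUBIC))
```

```text
t 22.1 tip mm [-55.7256   0.1659   2.3144] tilt -0.71 yaw 0.2209 roll -0.06 F [ 0.5694  0.343  -1.1097] M [-0.0172 -0.0204 -0.0472] w 0.656
```

View pics/c9.png

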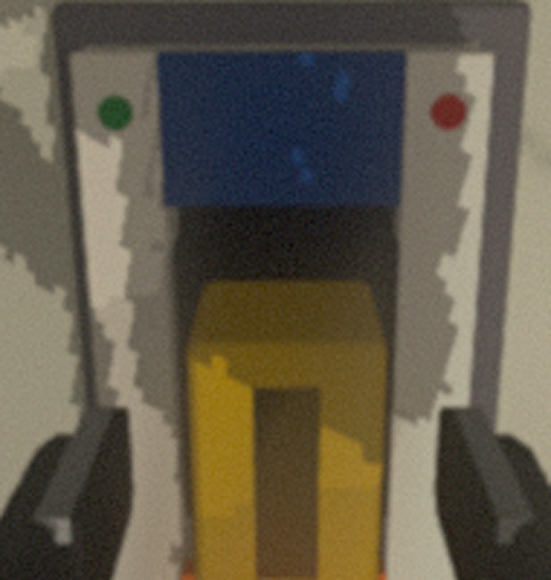

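The battery sprang back: the gap from the grip's rear to the catch edge is 26 px at 2.0 px/mm, or 13 mm, which matches the seated geometry. I'll retreat and take a last check.

Request:
apply_moves(steps="0 0 -0.05 0 0 0; 0 0 -0.15 0 0 0; 0 0 -0.3 0 0 0; 0 0 -0.5 0 0 0; 0 0 -0.65 0 0 0")

```text
time: 22.78
tool_pos: [0.5104, -0.0308, 0.1738]
ee_rot: [-3.141, 0.01, 0.221]
force: [0.6, 0.2, -0.2]
width: 0.651
finger_force: 0.0
```

Request:
apply_moves(steps="0.05 0 0 0 0 0; 0.1 0 0 0 0 0; 0.1 0 0 0 0 0; 0.1 0 0 0 0 0; 0.1 0 0 0 0 0")

```text
time: 23.4
tool_pos: [0.529, -0.0265, 0.1706]
ee_rot: [-3.14, 0.013, 0.221]
force: [0.7, 0.1, 0.3]
width: 0.651
finger_force: 0.0
```

Run:
```python
from h import *
state(); im=save('wrist','w10')
cv2.imwrite('pics/c10.png',cv2.resize(im[100:300,150:360,::-1],None,fx=2.9,fy=2.9,interpolation=cv2.INTER_CUBIC))
Rz=R.from_euler('z',YAW)
for n,p in dict(gripTRL=[24,15,46],gripTRR=[24,-15,46],gripTFL=[-24,15,46],gripBR=[24,0,16],catch=[37,0,16],lip=[-39,0,18]).items():
    q=proj('wrist',PK+Rz.apply(np.array(p)/1000)); print(n,((q-[150,100])*2.9).round(0))
```

```text
t 23.4 tip mm [-34.5366   0.1216 131.5404] tilt -0.76 yaw 0.2209 roll -0.08 F [ 0.743  -0.0926  0.2963] M [-0.0003 -0.0633 -0.0205] w 0.651
gripTRL [260. 226.]
gripTRR [361. 226.]
gripTFL [263. 373.]
gripBR [311. 201.]
catch [311. 162.]
lip [311. 378.]
```

View pics/c10.png

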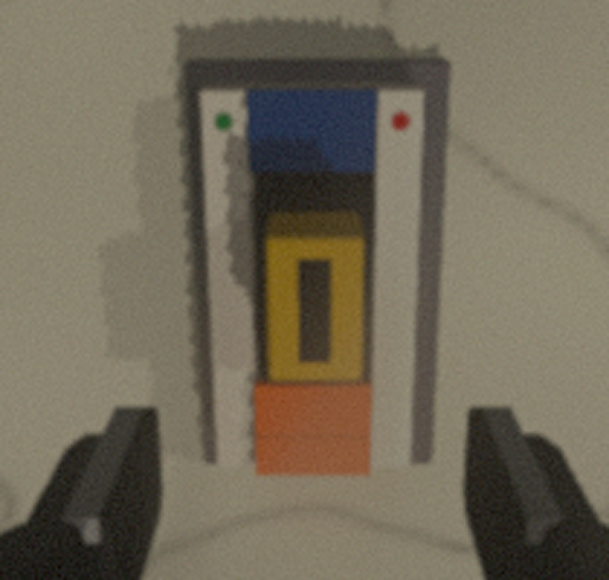

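The battery sits flat and home. The grip rear is at row 212, the catch edge at 171 and the lip at 384, all matching the seated prediction with one common offset. Handing in.

```bash
python3 -c "
from workcell import ctrl
print(ctrl.finish_job())"
```

```text
the job is handed in; nothing more can be done
None
```

The yellow-grip battery is back in the cradle: tongue under the orange lip, tail sprung back under the blue catch, lying flat in the final picture. No reading passed about 12 N against the cradle, nothing else was touched, and I handed it in at about 23.5 s with the gripper clear; the judge's result was not shown.

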